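Join a tail pipe to a silencer at its insertion mark

ROBOT

A 6-joint arm with a two-finger parallel gripper is mounted at the origin on a cart in front of the work surface, level with it; the furniture and walls round the work are solid. World frame = base frame: x ahead of the robot, y to its left, z up, the work surface at z = 0. Lengths are in m, angles in rad, forces in N, time in s.
With the tool pointing down it reaches from about 0.35 to 0.775 m from the base axis. Payload 5.5 kg.
Tool frame: the origin (TCP) lies at the very end of the fingers, on their centre line; the grasp point (between the pads) lies 19 mm behind it; z points along the fingers, y is the line along which they close (so a half turn about z gives the same grasp; the last joint's range is limited). The gripper opens to 85 mm and grips with 20 to 120 N. Pads are 22 mm wide; open, the fingers measure 114 mm over their backs; the gripper's body (76 mm by 85 mm) begins 54 mm behind the grasp point. The pads swing forward as they close: fully open they stand 13 mm farther back than shut.
Start: joints at [-1.282, 0.313, 0.046, 1.304, 0, 1.431], TCP at [0.239, -0.523, 0.231] pointing down, gripper open.
Joint ranges: [-2.76, 2.76], [-0.86, 1.69], [-1.03, 1.26], [-2.2, 2.34], [-1.47, 1.5], [-3.14, 3.14]. Speed limits (rad/s): [2.57, 2.57, 3.14, 3.14, 3.14, 3.14].

INTERFACE

Orientations are given as a unit quaternion [w, x, y, z].
In Python, from workcell import env, cams, ticket, spotter gives the robot as it stands.
- The arm moves only by the tool jog_arm, never from a script. Its argument "increments" is a list that holds one entry, the list of rows, each a list of 7 numbers: the shift along the tool's x, y, z in units of 0.25 m (1.0 is 0.25 m), then the turn, a rotation vector about the tool's x, y, z in units of 180 degrees (1.0 is 180 degrees), then the closure in counts, from 0 (fully open) to 255 (shut). A call has 1 to 20 rows; each row shifts and turns the commanded pose from where the row before left it, along the tool's axes as they then stand; what a row does not reach is not made up. A row lasts 1/10 s, in which the tool goes at most 50 mm and 8.59 degrees, less where a joint would pass 70% of its speed; a pose out of reach is approached as far as the arm can. A call with a number of a shift or a turn outside -1 to 1 is refused whole. A call with a gripper value outside its range is refused whole. The fingers move at their own pace and stop on an object; "force" is the grip in N (left out, the last holds). Time passes only in rows, so rows that do not move let the fingers close. It gives the time, the measured TCP pose, the force, the opening and the grip force at its end, in the units of the state.
- env.get_state(): the state, without advancing time (a new reading comes with each control period).
- cams.read_camera(name): name is "scene" or "top" or "wrist"; returns a dict with "pixels" (480x640x3 uint8, red, green, blue), "fx", "fy", "cx", "cy" (pixels), "k1" (the pictures are not rectified: a ray, as slopes to the right and down, at radius r is drawn at 1 + k1 r^2 times it, then the intrinsics apply), "xyz" and "attitude" of the camera in the world; the wrist camera has in their place "mount" (4x4, takes a point from camera to tool coordinates, whose origin is the TCP and whose axes are the flange's). Camera axes: x right, y down, z forward; pixel columns grow to the right and rows downward; lengths in m; the calibration is good to about 2 mm. A picture is of the moment at which its call begins: read the wrist's pose just before it. There is no depth.
- ticket.hand_in(): hands the job in; it is judged then, once.
Trained networks look in the newest picture that a camera, given by its name, has taken for a name from the list of things; names that differ only in an ending like _2 or _b are one class to them, and where a whole thing is asked for, a point or a joint stands for the part that bears it (a point fixed in the world has none). Each returns a list of dicts, best first, with "conf" (0 to 1); they miss things now and then, are a little off and sometimes report something else, mostly with a low value. They report only what shows in the picture. A call takes as long as a camera call. They do not tell look-alikes from the thing itself.
- spotter.find_in(target, camera): "uv" ([column, row] in pixels, amid what is visible of it).
- spotter.cut_out(target, camera): "region" (480x640 bool, what is visible of it) and "uv" ([column, row] in pixels, amid what is visible of it).
- spotter.landmark_of(target, camera): "uv" ([column, row] in pixels: a listed point, or the origin of a listed thing).
The state is a dict: "clock": time; "joint_pos": joint angles; "qvel": joint speeds; "tau": joint torques, N m; "tcp_pos": TCP position; "orientation": TCP orientation; "wrist_force": force on the tool from outside, world axes, zero at the start; "ft_torque": the same for the moment, N m; "finger_gap": finger opening in m; "grip_force": force on a finger pad.
Only numpy, scipy, OpenCV 4.12 (cv2) and the standard library are available. Lean on these libraries where they do the work, as an engineer would, in place of code of your own. Each camera call takes 0.05 s, during which the arm holds its last target. There are 200 camera calls.

TASK

Join the tail pipe to the silencer: take the pipe with the dark insertion ring from the wooden rest and slide its ringed end into the silencer's slotted sleeve until the ring is level with the sleeve's flared lip. Then pull the wooden spacer straight up out of the gap between the clamp's ears so that the clamp springs shut on the pipe, and put the spacer in the brown basket. Leave the wider pipe in its groove and the small things on the bench where they are.

Things in the scene. Friction and masses are not known exactly. Their poses are not given: they have to be found in the camera images.
- silencer: exhaust silencer fixed on a wooden stand; origin on the bench straight below the centre of its sleeve's lip; y points out of the sleeve along the level bore (the pipe slides in towards -y), z up. Behind the sleeve a cone, then a drum of 112 mm diameter, top 141 mm above the bench, from y = -163 to -353 mm, and a stub to y = -423 mm
- sleeve_lip (a point): centre of the sleeve's mouth, on its axis in the plane of the flared lip, 85 mm above the bench; axes as the silencer's. Slotted steel sleeve: bore 42 mm, outside about 48 mm, lip flared to 54 mm over its first 7 mm, dead end 122 mm deep (deeper than the pipe may go). Behind the lip (from 13 mm in) its +x side is the clamp's moving shell
- ear_gap (a point): middle of the gap between the spring clamp's two upright ears, level with their tops (138 mm above the bench), 58 mm behind the lip; axes as the silencer's. Ears: 60 mm along y (28 to 88 mm behind the lip), 8 mm thick, 31 mm tall, held 18 mm apart in x by the spacer, outer faces 17 mm either side of the gap's middle
- clamp (a joint): closing angle of the clamp's moving shell and +x ear, rad: 0 held open by the spacer, about 0.14 shut on the pipe, 0.235 shut on nothing. A spring closes it with about 8 N at the ears; drawing the spacer out takes roughly 10 to 20 N. Once shut on nothing, its edge blocks the pipe 13 mm in
- pipe: plain steel pipe, 38 mm diameter, 180 mm long, 0.2 to 0.45 kg, with a dark ring 3 mm wide 85 mm from one end, lying level in one groove of the rest, axis 62 mm above the bench. Origin at mid-length on the axis; y along it, away from the ringed end, which is at y = -90 mm and faces the silencer's side of the bench. x and z turn as it rolls
- pipe_ring (a point): centre of the ring, on the pipe's axis, 5 mm from mid-length towards the ringed end; axes as the pipe's
- pipe_tip (a point): centre of the pipe's ringed end face; axes as the pipe's
- wide_pipe: another steel pipe, 50 mm diameter, 160 mm long, no ring, lying in the other groove, axis 70 mm above the bench; too wide for the sleeve. Origin at mid-length on the axis, y along the axis
- pipe_rest: wooden rest fixed to the bench: board 210 x 170 x 12 mm with two grooves along its y axis at x = -55 and +55 mm, each made of two V supports 18 mm wide at y = -73 and +73 mm, 58 mm high; between them nothing stands under the pipe above the board. Origin at the centre of its underside
- spacer: flat wooden spacer, 18 mm thick (x), 50 mm long (y), 54 mm tall (z), 50 g, upright between the clamp's ears with its top 26 mm exposed above them. Origin at the centre of its foot
- spacer_top (a point): centre of the spacer's top face, 164 mm above the bench at the start; axes as the spacer's
- basket: open brown plastic basket, loose, 115 (x) x 197 (y) mm and 77 mm high, inner floor 84 x 164 mm, 4 mm above the bench, walls leaning outward. Origin at the centre of its underside
- tape_roll: roll of blue tape lying flat, 84 mm diameter, 24 mm high; origin at the centre of its underside; stays where it is
- screw_carton: small carton 64 x 85 x 45 mm; origin at the centre of its underside; stays where it is
- paste_bottle: small white bottle with a red cap, 36 x 42 mm, 106 mm high, standing; origin at the centre of its underside; stays where it is
Not all that is in view belongs to the job. Of the things that look like the spacer, the middle-sized one is meant.

How it is judged:
On the way, in this order (a step that is already met when the one before it is completed fails the run):
1. the pipe is slid into the sleeve, ringed end first, until the ring is level with the lip (within 6 mm), with the clamp still held open (y of pipe_ring in the frame of sleeve_lip between -0.006 and 0.006 m and distance between pipe_ring and sleeve_lip below 0.008 m and y of pipe_tip in the frame of sleeve_lip below -0.07 m and angle between the y axis of pipe and the y axis of sleeve_lip, either way round below 0.1 rad and value of joint clamp below 0.04 rad), for 0.2 s.
2. the spacer is out of the gap and the clamp has sprung shut on the pipe (value of joint clamp above 0.1 rad and distance between pipe_ring and sleeve_lip below 0.008 m), for 0.2 s.
At the end, for the whole second after the job is handed in: Pipe in the sleeve ringed end first, ring within 6 mm of the lip's plane and centred on it within 8 mm, axis within 0.1 rad of the sleeve's; clamp shut on it (over 0.1 rad); spacer in the upright basket, below its rim; pipe and spacer at rest (all of step 2 and y of pipe_ring in the frame of sleeve_lip between -0.006 and 0.006 m and y of pipe_tip in the frame of sleeve_lip below -0.07 m and angle between the y axis of pipe and the y axis of sleeve_lip, either way round below 0.1 rad and linear speed of each of pipe, spacer below 0.02 m/s and x of spacer in the frame of basket between -0.055 and 0.055 m and y of spacer in the frame of basket between -0.095 and 0.095 m and z of spacer in the frame of basket between 0 and 0.06 m and z of spacer_top in the frame of basket below 0.075 m and angle between basket's own z axis and vertical below 0.1 rad); the robot touches nothing.
It fails at once if the wider pipe is moved more than 20 mm (distance of wide_pipe from where it was at the start of the episode above 0.02 m).
It fails at once if the tape roll, carton or bottle is moved more than 30 mm (distance of any of tape_roll, screw_carton, paste_bottle from where it was at the start of the episode above 0.03 m).
It also fails if it takes over 61 s, if anything falls off the work surface, if the arm or the gripper's body presses on something with over 40 N, if the wrist force passes 120 N, or if a joint passes its speed limit or range.

## Working session

There is one attempt and no reset: what is moved stays moved. The work goes in short steps, Python scripts to look and compute and a tool call to move; the robot and the scene stay as the last step left them, time stands still between calls to the robot, and variables do not carry over. Pictures are saved under pics/ and viewed, at most 10 in all, crops included, and the job is handed in when it is done.

Besides the shell and the picture viewer there is one more tool, called after ">>>" in YAML: its name, and indented under it one key for each argument. jog_arm: Moves the arm, as the interface text tells. Shifts and turns lie within -1 to 1; 1 stands for 0.25 m of shift or 180 degrees of turn. Its arguments: {"type":"object","properties":{"increments":{"type":"array"},"force":{"type":"number"}},"required":["increments"]}

```bash
ls; mkdir -p pics; cat > h.py <<'E'
import numpy as np, cv2
from scipy.spatial.transform import Rotation as R
from workcell import env, cams, ticket, spotter
def rot(q): 
    q=np.array(q,float)
    return q if q.ndim==2 else R.from_quat([q[1],q[2],q[3],q[0]]).as_matrix()
def cam(name):
    s=env.get_state(); c=cams.read_camera(name)
    if 'mount' in c:
        T=np.eye(4);T[:3,:3]=rot(s['orientation']);T[:3,3]=s['tcp_pos'];M=T@np.array(c['mount'])
        c['P'],c['R']=M[:3,3],M[:3,:3]
    else: c['P'],c['R']=np.array(c['xyz']),rot(c['attitude'])
    return c
def ray(c,uv):
    d=np.array([(uv[0]-c['cx'])/c['fx'],(uv[1]-c['cy'])/c['fy']]);u=d.copy()
    for _ in range(20): u=d/(1+c['k1']*(u@u))
    return c['R']@np.array([u[0],u[1],1.])
def atz(c,uv,z):
    r=ray(c,uv);return c['P']+r*(z-c['P'][2])/r[2]
def tri(obs):
    A=np.zeros((3,3));b=np.zeros(3)
    for c,uv in obs:
        r=ray(c,uv);r/=np.linalg.norm(r);M=np.eye(3)-np.outer(r,r);A+=M;b+=M@c['P']
    return np.linalg.solve(A,b)
def proj(c,p):
    q=c['R'].T@(np.array(p)-c['P']);u=q[:2]/q[2];u=u*(1+c['k1']*(u@u))
    return np.array([u[0]*c['fx']+c['cx'],u[1]*c['fy']+c['cy']])
def save(c,n): cv2.imwrite('pics/'+n+'.png',c['pixels'][:,:,::-1])
E
python3 - <<'E'
from h import *
np.set_printoptions(precision=3,suppress=True)
s=env.get_state();print(s['clock'],s['tcp_pos'],s['orientation'],s['finger_gap'])
Z=dict(sleeve_lip=.085,ear_gap=.138,pipe=.062,pipe_ring=.062,pipe_tip=.062,wide_pipe=.07,pipe_rest=0,spacer_top=.164,spacer=.11,basket=0,tape_roll=0,screw_carton=0,paste_bottle=0,silencer=0)
for n in ['top','scene']:
    c=cam(n);save(c,n+'0');print(n,c['P'],c['R'][:,2],c['fx'],c['k1'])
    for t,z in Z.items():
        print(t,[(np.round(d['uv']),round(d['conf'],2),atz(c,d['uv'],z)[:2]) for d in spotter.landmark_of(t,n)[:4]])
E
```

```text
pics
0.0 [ 0.239 -0.522  0.23 ] [-0.001  0.977  0.213 -0.   ] 0.08553549346280288
top [ 0.379 -0.009  1.022] [ 0.209 -0.005 -0.978] 466.98487132989106 -0.003283416818362292
sleeve_lip [(array([374., 304.]), 0.95, array([ 0.439, -0.12 ]))]
ear_gap [(array([408., 302.]), 0.72, array([ 0.436, -0.178]))]
pipe [(array([170., 250.]), 0.86, array([0.572, 0.294])), (array([171., 252.]), 0.53, array([0.568, 0.292])), (array([413., 299.]), 0.52, array([ 0.448, -0.205]))]
pipe_ring [(array([170., 255.]), 0.93, array([0.561, 0.294]))]
pipe_tip [(array([212., 255.]), 0.71, array([0.558, 0.206])), (array([170., 255.]), 0.25, array([0.562, 0.295]))]
wide_pipe [(array([161., 306.]), 0.78, array([0.457, 0.308])), (array([406., 304.]), 0.31, array([ 0.437, -0.189]))]
pipe_rest [(array([176., 282.]), 0.76, array([0.512, 0.3  ])), (array([308., 210.]), 0.19, array([0.664, 0.003]))]
spacer_top [(array([414., 302.]), 0.88, array([ 0.435, -0.185])), (array([403., 255.]), 0.69, array([ 0.523, -0.172])), (array([447., 230.]), 0.61, array([ 0.567, -0.259]))]
spacer [(array([441., 236.]), 0.9, array([ 0.567, -
[... 1149 characters left out ...]
[412., 212.]), 0.78, array([ 0.515, -0.208])), (array([395., 246.]), 0.57, array([ 0.447, -0.104])), (array([428., 237.]), 0.55, array([ 0.433, -0.183]))]
spacer [(array([420., 259.]), 0.75, array([ 0.427, -0.167])), (array([407., 233.]), 0.75, array([ 0.506, -0.197])), (array([390., 253.]), 0.73, array([ 0.473, -0.121])), (array([210., 356.]), 0.36, array([0.428, 0.322]))]
basket [(array([297., 254.]), 0.71, array([0.671, 0.007]))]
tape_roll [(array([212., 348.]), 0.7, array([0.514, 0.3  ])), (array([361., 234.]), 0.64, array([ 0.651, -0.178]))]
screw_carton [(array([383., 207.]), 0.83, array([ 0.712, -0.302]))]
paste_bottle [(array([324., 220.]), 0.98, array([ 0.746, -0.122]))]
silencer []
```

View pics/top0.png

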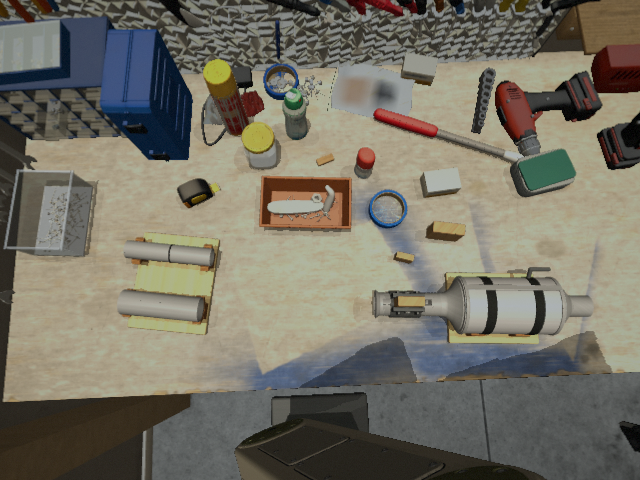

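View pics/scene0.png

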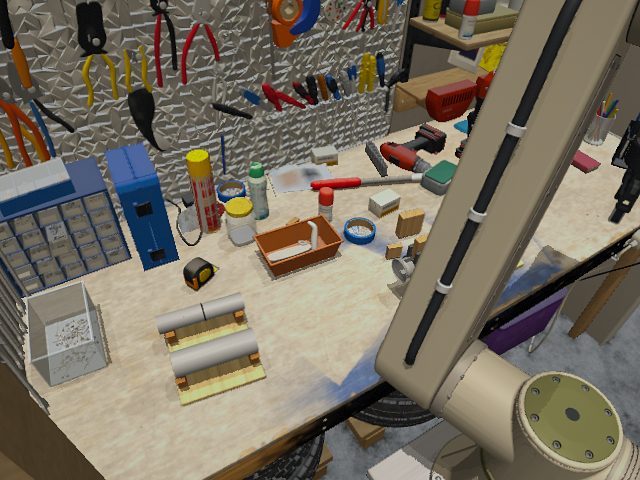

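The top view shows the ringed pipe at about (170,253) with its ringed end at (214,257). The silencer lip is at (374,304), with the spacer in its ears at about (411,302) and two look-alike blocks at (403,257) and (448,231). The basket is at (306,203), with odds and ends lying in it. The scene view shows the same layout, but the arm hides the silencer.

```bash
cat >> h.py <<'E'
def axis(mask):
    m=mask.astype(np.uint8); (x,y),(w,h),a=cv2.minAreaRect(cv2.findNonZero(m)); 
    b=cv2.boxPoints(((x,y),(w,h),a)); e=[b[0]-b[1],b[1]-b[2]]
    i=int(np.linalg.norm(e[1])>np.linalg.norm(e[0])); d=e[i]/2
    return np.array([x,y])-d,np.array([x,y])+d
E
python3 - <<'E'
from h import *
np.set_printoptions(precision=3,suppress=True)
c=cam('wrist');print(np.array(c['mount']),c['fx'])
c=cam('top')
for t,z in [('pipe',.062),('wide_pipe',.07),('silencer',.085)]:
    for d in spotter.cut_out(t,'top')[:2]:
        a,b=axis(d['region']);print(t,d['conf'],a,b,atz(c,a,z),atz(c,b,z),np.degrees(np.arctan2(*(atz(c,b,z)-atz(c,a,z))[[1,0]])))
E
```

```text
[[ 0.    -0.959 -0.284  0.072]
 [ 1.     0.     0.    -0.001]
 [-0.    -0.284  0.959 -0.143]
 [ 0.     0.     0.     1.   ]] 379.43190729935213
pipe 0.8 [213.297 257.03 ] [123.198 248.02 ] [0.554 0.204 0.062] [0.582 0.393 0.062] 81.53720442562667
pipe 0.62 [424. 301.] [394. 301.] [ 0.442 -0.226  0.062] [ 0.445 -0.165  0.062] 87.3003244351117
wide_pipe 0.65 [203.598 309.889] [116.802 300.911] [0.445 0.222 0.07 ] [0.471 0.398 0.07 ] 81.52676965107852
wide_pipe 0.41 [368.412 147.853] [360.882 177.971] [ 0.777 -0.135  0.07 ] [ 0.709 -0.114  0.07 ] 162.88156093230162
silencer 0.67 [591.923 301.757] [373.45  315.271] [ 0.423 -0.555  0.085] [ 0.417 -0.119  0.085] 90.7885319940862
```

```bash
cat > plan.py <<'E'
# usage: plan.py x y z yaw n grip   -> compact rows in tool units (tool kept pointing straight down)
import sys
from h import *
x,y,z,yaw,n,g=map(float,sys.argv[1:7]);n=int(n)
s=env.get_state();Rm=rot(s['orientation']);p=np.array(s['tcp_pos'])
a=np.radians(yaw);Rg=np.array([[np.cos(a),np.sin(a),0],[np.sin(a),-np.cos(a),0],[0,0,-1]])
rv=R.from_matrix(Rm.T@Rg).as_rotvec()
dR=R.from_rotvec(rv/n).as_matrix()
dp=(np.array([x,y,z])-p)/n
print('p',np.round(p,4),'yaw',round(float(np.degrees(np.arctan2(Rm[1,0],Rm[0,0]))),2),'dp mm',np.round(dp*n*1e3,1),'rotdeg',np.round(np.degrees(rv),2))
rows=[]
for i in range(n):
    rows.append([round(float(v),4) for v in np.r_[Rm.T@dp/.25,rv/n/np.pi]]+[int(g)]);Rm=Rm@dR
print(rows if np.linalg.norm(rv)>.02 else (n,'x',rows[0]))
E
python3 plan.py .44 -.10 .29 90 14 0
```

```text
p [ 0.2391 -0.523   0.2313] yaw 24.57 dp mm [200.9 423.   58.7] rotdeg [  0.     0.   -65.43]
[[0.1025, -0.086, -0.0168, 0.0, 0.0, -0.026, 0], [0.1091, -0.0774, -0.0168, 0.0, 0.0, -0.026, 0], [0.1151, -0.0683, -0.0168, 0.0, 0.0, -0.026, 0], [0.1203, -0.0587, -0.0168, 0.0, 0.0, -0.026, 0], [0.1246, -0.0487, -0.0168, 0.0, 0.0, -0.026, 0], [0.1282, -0.0383, -0.0168, 0.0, 0.0, -0.026, 0], [0.1309, -0.0278, -0.0168, 0.0, 0.0, -0.026, 0], [0.1327, -0.017, -0.0168, 0.0, 0.0, -0.026, 0], [0.1337, -0.0061, -0.0168, 0.0, 0.0, -0.026, 0], [0.1337, 0.0048, -0.0168, 0.0, 0.0, -0.026, 0], [0.1329, 0.0156, -0.0168, 0.0, 0.0, -0.026, 0], [0.1312, 0.0264, -0.0168, 0.0, 0.0, -0.026, 0], [0.1286, 0.037, -0.0168, 0.0, 0.0, -0.026, 0], [0.1251, 0.0474, -0.0168, 0.0, 0.0, -0.026, 0]]
```

>>> jog_arm:
  increments:
    - [[0.103,-0.086,-0.017,0,0,-0.026,0],[0.109,-0.077,-0.017,0,0,-0.026,0],[0.115,-0.068,-0.017,0,0,-0.026,0],[0.12,-0.059,-0.017,0,0,-0.026,0],[0.125,-0.049,-0.017,0,0,-0.026,0],[0.128,-0.038,-0.017,0,0,-0.026,0],[0.131,-0.028,-0.017,0,0,-0.026,0],[0.133,-0.017,-0.017,0,0,-0.026,0],[0.134,-0.006,-0.017,0,0,-0.026,0],[0.134,0.005,-0.017,0,0,-0.026,0],[0.133,0.016,-0.017,0,0,-0.026,0],[0.131,0.026,-0.017,0,0,-0.026,0],[0.129,0.037,-0.017,0,0,-0.026,0],[0.125,0.047,-0.017,0,0,-0.026,0],[0,0,0,0,0,0,0]]

```text
clock: 3.25
tcp_pos: [0.4411, -0.0968, 0.2915]
orientation: [0.0, 0.704, 0.71, 0.001]
wrist_force: [-0.8, -0.8, -1.4]
finger_gap: 0.0851
grip_force: 0.0
```

```bash
python3 - <<'E'
from h import *
np.set_printoptions(precision=4,suppress=True)
c=cam('wrist');save(c,'w1');print(c['P'])
for t,z in [('sleeve_lip',.085),('ear_gap',.138),('spacer_top',.164),('silencer',.0)]:
    print(t,[(np.round(d['uv'],1),round(d['conf'],2),atz(c,d['uv'],z)[:2]) for d in spotter.landmark_of(t,'wrist')[:3]])
E
python3 plan.py .572 .325 .20 81.5 15 0
```

```text
[ 0.44   -0.0243  0.4346]
sleeve_lip [(array([322.7, 240.3]), 0.87, array([ 0.4402, -0.1248]))]
ear_gap [(array([321.4, 321.1]), 0.71, array([ 0.4396, -0.1827]))]
spacer_top [(array([319.7, 336. ]), 0.91, array([ 0.4384, -0.1822])), (array([412.9, 292.7]), 0.84, array([ 0.5107, -0.1439])), (array([454.1, 382.3]), 0.58, array([ 0.5531, -0.2271]))]
silencer [(array([324.7, 219.6]), 0.74, array([ 0.4425, -0.1239]))]
p [ 0.4395 -0.1004  0.2906] yaw 89.99 dp mm [132.5 425.4 -90.6] rotdeg [-0.02  0.01  8.49]
[[0.1134, 0.0353, 0.0241, -0.0, 0.0, 0.0031, 0], [0.1138, 0.0342, 0.0241, -0.0, 0.0, 0.0031, 0], [0.1141, 0.0331, 0.0241, -0.0, 0.0, 0.0031, 0], [0.1144, 0.0319, 0.0241, -0.0, 0.0, 0.0031, 0], [0.1147, 0.0308, 0.0241, -0.0, 0.0, 0.0031, 0], [0.115, 0.0297, 0.0241, -0.0, 0.0, 0.0031, 0], [0.1153, 0.0285, 0.0241, -0.0, 0.0, 0.0031, 0], [0.1156, 0.0274, 0.0241, -0.0, 0.0, 0.0031, 0], [0.1159, 0.0262, 0.0241, -0.0, 0.0, 0.0031, 0], [0.1161, 0.0251, 0.0241, -0.0, 0.0, 0.0031, 0], [0.1164, 0.024, 0.0242, -0.0, 0.0, 0.0031, 0], [0.1166, 0.0228, 0.0242, -0.0, 0.0, 0.0031, 0], [0.1168, 0.0216, 0.0242, -0.0, 0.0, 0.0031, 0], [0.117, 0.0205, 0.0242, -0.0, 0.0, 0.0031, 0], [0.1172, 0.0193, 0.0242, -0.0, 0.0, 0.0031, 0]]
```

View pics/w1.png

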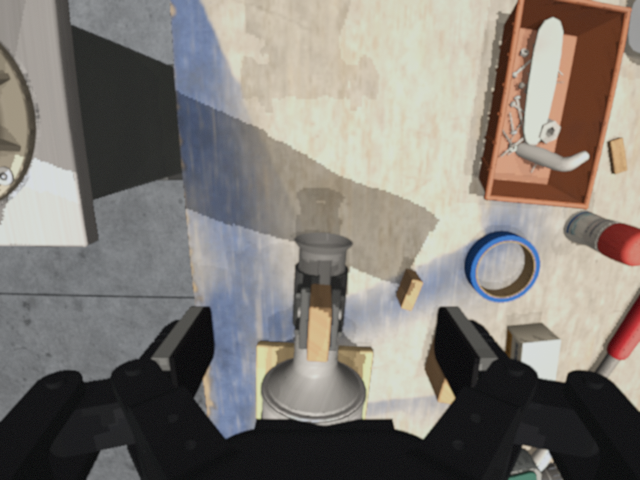

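The lip shows at (323,240), the spacer top at (320,336) and the smaller look-alike at (410,290). The sleeve axis runs almost straight down the picture.

>>> jog_arm:
  increments:
    - [[0.1134,0.0353,0.024,0,0,0.0031,0],[0.1138,0.0342,0.024,0,0,0.0031,0],[0.1141,0.0331,0.024,0,0,0.0031,0],[0.1144,0.0319,0.024,0,0,0.0031,0],[0.1147,0.0308,0.024,0,0,0.0031,0],[0.115,0.0297,0.024,0,0,0.0031,0],[0.1153,0.0285,0.024,0,0,0.0031,0],[0.1156,0.0274,0.024,0,0,0.0031,0],[0.1159,0.0262,0.024,0,0,0.0031,0],[0.1161,0.0251,0.024,0,0,0.0031,0],[0.1164,0.024,0.024,0,0,0.0031,0],[0.1166,0.0228,0.024,0,0,0.0031,0],[0.1168,0.0216,0.024,0,0,0.0031,0],[0.117,0.0205,0.024,0,0,0.0031,0],[0.1172,0.0193,0.024,0,0,0.0031,0],[0,0,0,0,0,0,0]]

```text
clock: 5.1
tcp_pos: [0.5719, 0.3274, 0.1985]
orientation: [-0.001, 0.756, 0.654, -0.001]
wrist_force: [0.3, 0.3, 0.1]
finger_gap: 0.0856
grip_force: 0.0
```

```bash
python3 - <<'E'
from h import *
np.set_printoptions(precision=4,suppress=True)
c=cam('wrist');save(c,'w2');print(c['P'])
for t,z in [('pipe',.062),('pipe_ring',.062),('pipe_tip',.062)]:
    print(t,[(np.round(d['uv'],1),round(d['conf'],2),atz(c,d['uv'],z)[:2]) for d in spotter.landmark_of(t,'wrist')[:3]])
for d in spotter.cut_out('pipe','wrist')[:2]:
    a,b=axis(d['region']);A,B=atz(c,a,.062),atz(c,b,.062);print(d['conf'],a,b,A,B,np.degrees(np.arctan2(*(B-A)[[1,0]])))
c=cam('top')
lip=np.array([.4402,-.1248])
for t,z in [('sleeve_lip',.085),('ear_gap',.138),('spacer_top',.164),('basket',0)]:
    print(t,[(np.round(d['uv'],1),round(d['conf'],2),atz(c,d['uv'],z)[:2]) for d in spotter.landmark_of(t,'top')[:3]])
print('stub',atz(c,(592,306),.085))
for d in spotter.cut_out('silencer','top')[:1]:
    m=d['region']
    for u in (470,500,530,555):
        v=np.flatnonzero(m[:,u]);print(u,v.min(),v.max())
s=cam('scene');print([(np.round(d['uv'],1),d['conf'],proj(s,[.4402,-.1248,.085])) for d in spotter.landmark_of('sleeve_lip','scene')[:2]])
E
```

```text
[0.5822 0.3993 0.3415]
pipe [(array([324.8, 269.9]), 0.8, array([0.5674, 0.2956]))]
pipe_ring [(array([323.8, 273.9]), 0.89, array([0.5662, 0.2923]))]
pipe_tip [(array([325.3, 368.3]), 0.57, array([0.555 , 0.2062]))]
0.96 [324.5 382. ] [324.5 152. ] [0.5523 0.1923 0.062 ] [0.5801 0.385  0.062 ] 81.79126666918104
sleeve_lip [(array([377.7, 305.5]), 0.68, array([ 0.4362, -0.1285]))]
ear_gap [(array([413. , 300.9]), 0.89, array([ 0.4384, -0.1886]))]
spacer_top [(array([412.2, 301.6]), 0.86, array([ 0.4355, -0.1818])), (array([405.6, 255.9]), 0.72, array([ 0.5204, -0.177 ])), (array([446.7, 227.9]), 0.64, array([ 0.5701, -0.259 ]))]
basket [(array([309.4, 208.5]), 0.93, array([ 0.6664, -0.0007]))]
stub [ 0.4151 -0.5536  0.085 ]
470 273 341
500 273 342
530 267 343
555 279 334
[]
```

View pics/w2.png

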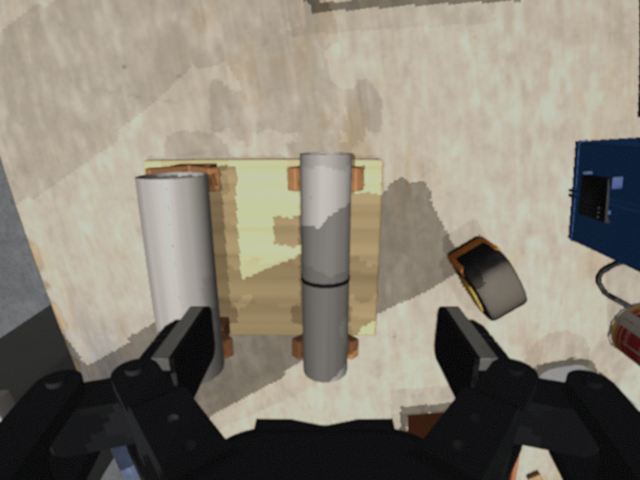

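The ringed pipe is straight below the tool, with its ring at (325,283), tip at (325,375) and rear end at (325,155). The wide pipe is well clear to the left, so I can go down and grip behind mid-length.

```bash
python3 plan.py .5724 .332 .041 81.7 6 0
```

```text
p [0.5713 0.3258 0.201 ] yaw 81.71 dp mm [   1.1    6.2 -160. ] rotdeg [ 0.02 -0.    0.01]
(6, 'x', [0.0042, 0.0001, 0.1067, 0.0, -0.0, 0.0, 0])
```

>>> jog_arm:
  increments:
    - [[0.004,0,0.107,0,0,0,0],[0.004,0,0.107,0,0,0,0],[0.004,0,0.107,0,0,0,0],[0.004,0,0.107,0,0,0,0],[0.004,0,0.107,0,0,0,0],[0.004,0,0.1,0,0,0,0],[0,0,0,0,0,0,0],[0,0,0,0,0,0,255],[0,0,0,0,0,0,255],[0,0,0,0,0,0,255],[0,0,0,0,0,0,255],[0,0,0,0,0,0,255],[0,0,0,0,0,0,255],[0,0,0,0,0,0,255],[0,0,0,0,0,0,255]]
  force: 90

```text
clock: 7.25
tcp_pos: [0.5733, 0.3325, 0.0443]
orientation: [0.001, 0.756, 0.654, 0.002]
wrist_force: [-0.6, 0.2, 5.9]
finger_gap: 0.0359
grip_force: 89.5
```

>>> jog_arm:
  increments:
    - [[0,0,-0.05,0,0,0,255],[0,0,-0.1,0,0,0,255],[0,0,-0.1,0,0,0,255],[0,0,-0.1,0,0,0,255],[0,0,-0.08,0,0,0,255],[0,0,0,0,0,0,255]]

```text
clock: 7.85
tcp_pos: [0.5739, 0.3328, 0.1537]
orientation: [0.001, 0.756, 0.654, 0.003]
wrist_force: [0.4, -0.3, -1.9]
finger_gap: 0.0356
grip_force: 90.0
```

```bash
python3 plan.py .446 .050 .15 87.2 12 255
```

```text
p [0.5739 0.3328 0.1537] yaw 81.72 dp mm [-127.9 -282.8   -3.7] rotdeg [ 0.32 -0.18 -5.48]
[[-0.0994, -0.0286, 0.0007, 0.0001, -0.0001, -0.0025, 255], [-0.0992, -0.0294, 0.0008, 0.0001, -0.0001, -0.0025, 255], [-0.099, -0.0302, 0.0008, 0.0001, -0.0001, -0.0025, 255], [-0.0987, -0.031, 0.0009, 0.0001, -0.0001, -0.0025, 255], [-0.0985, -0.0318, 0.0009, 0.0001, -0.0001, -0.0025, 255], [-0.0982, -0.0326, 0.0009, 0.0001, -0.0001, -0.0025, 255], [-0.0979, -0.0333, 0.001, 0.0001, -0.0001, -0.0025, 255], [-0.0977, -0.0341, 0.001, 0.0001, -0.0001, -0.0025, 255], [-0.0974, -0.0349, 0.0011, 0.0001, -0.0001, -0.0025, 255], [-0.0971, -0.0357, 0.0011, 0.0001, -0.0001, -0.0025, 255], [-0.0968, -0.0364, 0.0012, 0.0001, -0.0001, -0.0025, 255], [-0.0965, -0.0372, 0.0012, 0.0001, -0.0001, -0.0025, 255]]
```

>>> jog_arm:
  increments:
    - [[-0.0994,-0.0286,0.0007,0,0,-0.0025,255],[-0.0992,-0.0294,0.0008,0,0,-0.0025,255],[-0.099,-0.0302,0.0008,0,0,-0.0025,255],[-0.0987,-0.031,0.0009,0,0,-0.0025,255],[-0.0985,-0.0318,0.0009,0,0,-0.0025,255],[-0.0982,-0.0326,0.0009,0,0,-0.0025,255],[-0.0979,-0.0333,0.001,0,0,-0.0025,255],[-0.0977,-0.0341,0.001,0,0,-0.0025,255],[-0.0974,-0.0349,0.001,0,0,-0.0025,255],[-0.0971,-0.0357,0.001,0,0,-0.0025,255],[-0.0968,-0.0364,0.001,0,0,-0.0025,255],[-0.0965,-0.0372,0.001,0,0,-0.0025,255],[0,0,0,0,0,0,255],[0,0,0,0,0,0,255]]

```text
clock: 9.25
tcp_pos: [0.4434, 0.0491, 0.1462]
orientation: [-0.0, 0.725, 0.689, -0.0]
wrist_force: [1.4, 0.6, -2.4]
finger_gap: 0.036
grip_force: 90.2
```

```bash
python3 - <<'E'
from h import *
np.set_printoptions(precision=4,suppress=True)
P=np.mean([env.get_state()['tcp_pos'] for _ in range(3)],0);print(P)
for n in ['wrist','top','scene']:
    c=cam(n);save(c,n+'3')
    for t,z in [('pipe',.17),('pipe_ring',.17),('pipe_tip',.17),('sleeve_lip',.085),('ear_gap',.138),('spacer_top',.164)]:
        print(n,t,[(np.round(d['uv'],1),round(d['conf'],2),atz(c,d['uv'],z)[:2]) for d in spotter.landmark_of(t,n)[:1]])
    for d in spotter.cut_out('pipe',n)[:1]:
        a,b=axis(d['region']);print(d['conf'],a,b)
w=cv2.imread('pics/wrist3.png');s=cv2.imread('pics/scene3.png')[130:430,150:550]
cv2.imwrite('pics/m3.png',np.hstack([cv2.resize(w,(400,300)),s]))
E
```

```text
[0.4434 0.0491 0.1462]
wrist pipe [(array([324.1, 415.3]), 0.96, array([0.4416, 0.0172]))]
wrist pipe_ring [(array([325.3, 423.1]), 0.68, array([0.4419, 0.0134]))]
wrist pipe_tip []
wrist sleeve_lip []
wrist ear_gap []
wrist spacer_top []
0.79 [323.5 424. ] [323.5 187. ]
top pipe [(array([303.7, 301.7]), 0.67, array([0.4441, 0.0159]))]
top pipe_ring [(array([306.9, 301.1]), 0.9, array([0.4449, 0.01  ]))]
top pipe_tip [(array([356.2, 301.9]), 0.98, array([ 0.4393, -0.0792]))]
top sleeve_lip [(array([374.7, 303.9]), 0.59, array([ 0.4396, -0.1227]))]
top ear_gap [(array([411.7, 299.2]), 0.77, array([ 0.4417, -0.1865]))]
top spacer_top [(array([411.4, 302.3]), 0.91, array([ 0.4343, -0.1802]))]
0.66 [356.  302.5] [304.  302.5]
scene pipe [(array([349.3, 268.3]), 0.86, array([0.4374, 0.0189]))]
scene pipe_ring [(array([351.2, 265.3]), 0.79, array([0.4423, 0.0111]))]
scene pipe_tip [(array([384.4, 251.4]), 0.74, array([ 0.4406, -0.0703]))]
scene sleeve_lip [(array([397.6, 269.3]), 0.57, array([ 0.4432, -0.1232]))]
scene ear_gap [(array([351.6, 267.8]), 0.55, array([ 0.4596, -0.0049]))]
scene spacer_top [(array([411.6, 212.1]), 0.66, array([ 0.5155, -0.2067]))]
0.7 [391.7896 252.4416] [307.4591 284.2183]
```

View pics/m3.png

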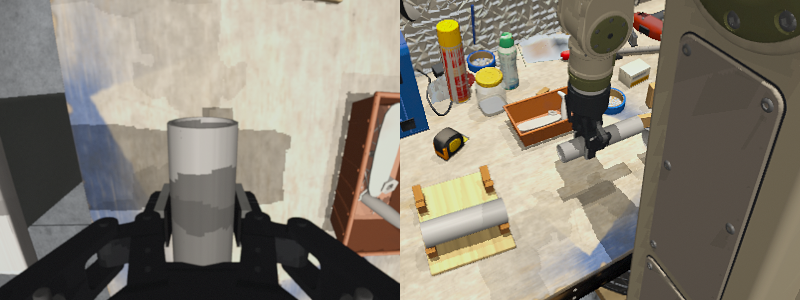

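The pipe is held square in the fingers, heading along the sleeve. I'll check its height relative to the TCP and make a better estimate of the sleeve's axis.

```bash
python3 - <<'E'
from h import *
np.set_printoptions(precision=4,suppress=True)
cs={n:cam(n) for n in ['top','scene']}
for t in ['pipe','pipe_ring','pipe_tip','sleeve_lip']:
    o=[(cs[n],spotter.landmark_of(t,n)[0]['uv']) for n in cs if spotter.landmark_of(t,n)]
    if len(o)==2: print(t,tri(o))
print(np.mean([env.get_state()['tcp_pos']],0))
c=cs['top']
t=cv2.imread('pics/top3.png')[240:360,280:610];cv2.imwrite('pics/t3z.png',cv2.resize(t,(792,288),interpolation=cv2.INTER_CUBIC))
E
```

```text
pipe [0.446  0.0108 0.1624]
pipe_ring [ 0.4188 -0.0057  0.3354]
pipe_tip [ 0.4374 -0.0796  0.162 ]
sleeve_lip [ 0.4359 -0.1239  0.0882]
[0.444  0.0493 0.1468]
```

View pics/t3z.png

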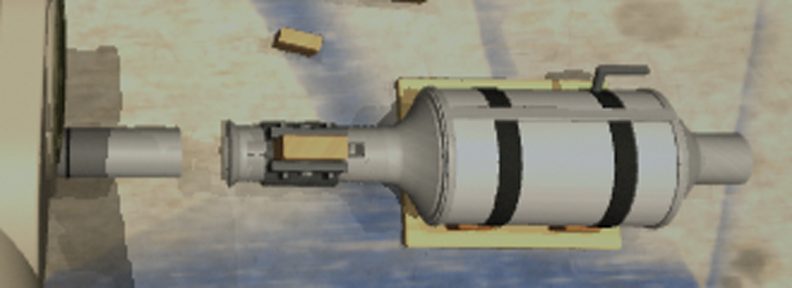

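```bash
python3 plan.py .4463 .0152 .0685 86.8 5 255
```

```text
p [0.444  0.0493 0.1468] yaw 87.12 dp mm [  2.3 -34.1 -78.3] rotdeg [0.   0.   0.32]
(5, 'x', [-0.0271, 0.0032, 0.0626, 0.0, 0.0, 0.0004, 255])
```

>>> jog_arm:
  increments:
    - [[-0.027,0.003,0.0626,0,0,0.0004,255],[-0.027,0.003,0.0626,0,0,0.0004,255],[-0.027,0.003,0.0626,0,0,0.0004,255],[-0.027,0.003,0.0626,0,0,0.0004,255],[-0.027,0.003,0.0626,0,0,0.0004,255],[0,0,0,0,0,0,255],[0,0,0,0,0,0,255]]

```text
clock: 12.05
tcp_pos: [0.4458, 0.0154, 0.0686]
orientation: [-0.0, 0.727, 0.687, -0.0]
wrist_force: [0.7, -1.0, -1.5]
finger_gap: 0.0359
grip_force: 90.3
```

```bash
python3 - <<'E'
from h import *
np.set_printoptions(precision=4,suppress=True)
cs={n:cam(n) for n in ['top','scene']}
for n,c in cs.items():
  for t in ['pipe_ring','pipe_tip','sleeve_lip']:
    print(n,t,[(d['uv'],round(d['conf'],2),atz(c,d['uv'],.085)) for d in spotter.landmark_of(t,n)[:1]])
s=env.get_state();print(s['tcp_pos'],s['wrist_force'])
c=cs['top'];t=c['pixels'][260:350,270:490,::-1];u=cs['scene']['pixels'][190:340,280:500,::-1]
cv2.imwrite('pics/i4.png',np.vstack([cv2.resize(t,(660,270),interpolation=2),cv2.resize(u,(660,330),interpolation=2)[:330]]))
E
```

```text
top pipe_ring [([326.3, 303.4], 0.27, array([ 0.4451, -0.0265,  0.085 ]))]
top pipe_tip [([368.6, 305.7], 0.88, array([ 0.4366, -0.1104,  0.085 ]))]
top sleeve_lip [([369.5, 305.0], 0.3, array([ 0.4379, -0.1123,  0.085 ]))]
scene pipe_ring [([360.2, 287.7], 0.75, array([ 0.4411, -0.0196,  0.085 ]))]
scene pipe_tip []
scene sleeve_lip []
[0.4462 0.0155 0.069 ] [-0.7348  0.4678 -2.2884]
```

View pics/i4.png

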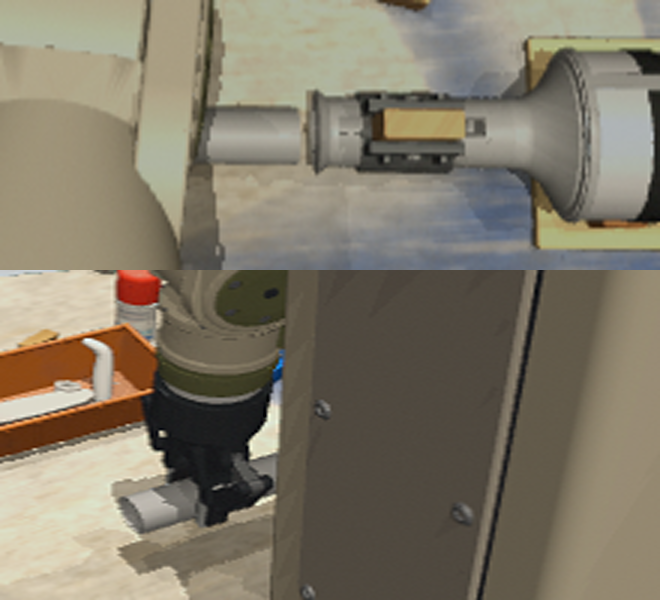

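In the top crop the pipe end is at column 300 and the lip at 312. The pipe's centre line (row 134.5) sits about 1 px (2 mm) toward -x of the lip's centre (row 131). I'll shift +2 mm in x and start inserting gently.

>>> jog_arm:
  increments:
    - [[0,0.008,0,0,0,0,255],[-0.02,0,0,0,0,0,255],[-0.02,0,0,0,0,0,255],[-0.02,0,0,0,0,0,255],[-0.02,0,0,0,0,0,255],[-0.02,0,0,0,0,0,255],[-0.02,0,0,0,0,0,255],[0,0,0,0,0,0,255]]

```text
clock: 13.25
tcp_pos: [0.4463, -0.0154, 0.0686]
orientation: [0.0, 0.727, 0.686, -0.0]
wrist_force: [-0.8, 0.1, -1.8]
finger_gap: 0.0357
grip_force: 90.3
```

>>> jog_arm:
  increments:
    - [[-0.02,0,0,0,0,0,255],[-0.02,0,0,0,0,0,255],[-0.02,0,0,0,0,0,255],[-0.02,0,0,0,0,0,255],[-0.02,0,0,0,0,0,255],[-0.02,0,0,0,0,0,255],[0,0,0,0,0,0,255]]

```text
clock: 13.95
tcp_pos: [0.4446, -0.0453, 0.0686]
orientation: [0.0, 0.727, 0.687, -0.0]
wrist_force: [0.0, 0.2, -2.1]
finger_gap: 0.0355
grip_force: 90.3
```

>>> jog_arm:
  increments:
    - [[-0.02,0,0,0,0,0,255],[-0.02,0,0,0,0,0,255],[-0.02,0,0,0,0,0,255],[-0.02,0,0,0,0,0,255],[-0.02,0,0,0,0,0,255],[-0.02,0,0,0,0,0,255],[0,0,0,0,0,0,255]]

```text
clock: 14.65
tcp_pos: [0.443, -0.0753, 0.0686]
orientation: [0.0, 0.727, 0.687, -0.0]
wrist_force: [-0.1, -0.1, -2.5]
finger_gap: 0.0356
grip_force: 90.3
```

```bash
python3 - <<'E'
from h import *
np.set_printoptions(precision=4,suppress=True)
s=env.get_state();print(s['tcp_pos'],s['wrist_force'],s['ft_torque'])
for n in ['top','scene','wrist']:
  c=cam(n);save(c,n+'5')
  for t in ['pipe_ring','pipe','sleeve_lip']:
    print(n,t,[(d['uv'],round(d['conf'],2),atz(c,d['uv'],.085)) for d in spotter.landmark_of(t,n)[:1]])
t=cv2.imread('pics/top5.png')[260:350,300:470];u=cv2.imread('pics/wrist5.png')[200:440,200:440]
cv2.imwrite('pics/i5.png',np.hstack([cv2.resize(t,(510,270),interpolation=2),cv2.resize(u,(270,270))]))
E
```

```text
[ 0.443  -0.0753  0.0686] [-0.1462 -0.1108 -2.4708] [0.0793 0.0302 0.0078]
top pipe_ring [([436.1, 184.4], 0.52, array([ 0.6823, -0.2697,  0.085 ]))]
top pipe []
top sleeve_lip []
scene pipe_ring [([215.1, 353.1], 0.61, array([0.4447, 0.3096, 0.085 ]))]
scene pipe []
scene sleeve_lip []
wrist pipe_ring [([323.6, 421.5], 0.65, array([ 0.4401, -0.1158,  0.085 ]))]
wrist pipe [([323.5, 415.3], 0.83, array([ 0.4403, -0.1127,  0.085 ]))]
wrist sleeve_lip []
```

View pics/i5.png

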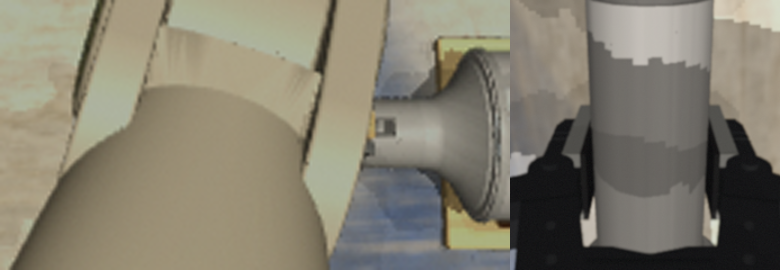

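```bash
python3 - <<'E'
from h import *
np.set_printoptions(precision=4,suppress=True)
c=cam('wrist');M=np.array(c['mount']);c['P'],c['R']=M[:3,3],M[:3,:3]
m=spotter.cut_out('pipe','wrist')[0]['region'];v=np.flatnonzero(m[:,323]);print(v.min(),v.max())
for z in (.0025,-.0165,-.0355): print(z,atz(c,(323,v.min()),z))
E
```

```text
187 424
0.0025 [ 0.052  -0.0006  0.0025]
-0.0165 [ 0.0547 -0.0006 -0.0165]
-0.0355 [ 0.0574 -0.0006 -0.0355]
```

>>> jog_arm:
  increments:
    - [[-0.014,0,0,0,0,0,255],[-0.014,0,0,0,0,0,255],[0,0,0,0,0,0,255],[0,0,0,0,0,0,255],[0,0,0,0,0,0,150],[0,0,0,0,0,0,100],[0,0,0,0,0,0,0],[0,0,0,0,0,0,0],[0,0,0,0,0,0,0],[0,0,-0.05,0,0,0,0],[0,0,-0.14,0,0,0,0],[0,0,-0.16,0,0,0,0],[0,0,-0.16,0,0,0,0],[0,0,-0.14,0,0,0,0],[0,0,-0.05,0,0,0,0],[0,0,0,0,0,0,0],[0,0,0,0,0,0,0]]

```text
clock: 17.05
tcp_pos: [0.4423, -0.0815, 0.243]
orientation: [-0.0, 0.727, 0.687, -0.0]
wrist_force: [-0.0, -0.5, -0.9]
finger_gap: 0.0853
grip_force: 0.0
```

```bash
python3 - <<'E'
from h import *
np.set_printoptions(precision=4,suppress=True)
s=env.get_state();print(s['clock'],s['tcp_pos'],s['wrist_force'],s['finger_gap'])
for n in ['wrist']:
  c=cam(n);save(c,n+'6')
  for t,z in [('pipe_ring',.085),('pipe',.085),('sleeve_lip',.085),('ear_gap',.138),('spacer_top',.164)]:
    print(n,t,[(np.round(d['uv'],1),round(d['conf'],2),atz(c,d['uv'],z)) for d in spotter.landmark_of(t,n)[:2]])
E
```

```text
17.05 [ 0.4423 -0.0815  0.243 ] [-0.0329 -0.4574 -0.9304] 0.0852835261224906
wrist pipe_ring []
wrist pipe [(array([325.4, 266.1]), 0.77, array([ 0.4412, -0.1182,  0.085 ]))]
wrist sleeve_lip [(array([609.7, 231.9]), 0.46, array([ 0.6867, -0.1017,  0.085 ]))]
wrist ear_gap [(array([327.7, 367.2]), 0.67, array([ 0.4393, -0.1809,  0.138 ])), (array([324.8, 391.8]), 0.65, array([ 0.4359, -0.2033,  0.138 ]))]
wrist spacer_top [(array([424.7, 323.1]), 0.92, array([ 0.5054, -0.1331,  0.164 ])), (array([326.5, 392.2]), 0.72, array([ 0.4381, -0.1834,  0.164 ]))]
```

View pics/wrist6.png

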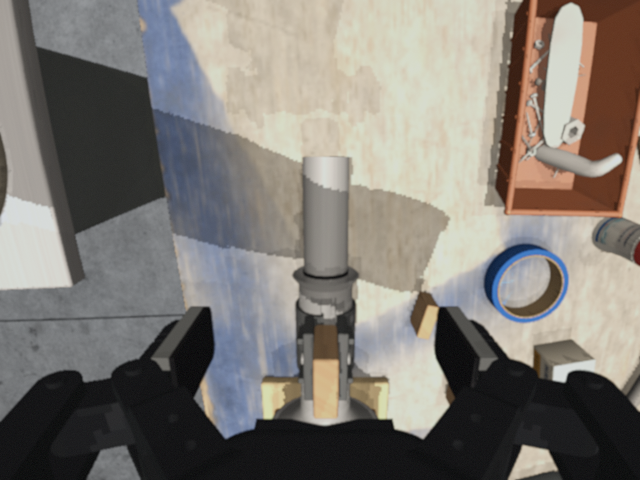

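The ring shows as a dark line at about (326,277), right at the lip. A zoom will show how far off it is.

```bash
python3 - <<'E'
from h import *
np.set_printoptions(precision=4,suppress=True)
c=cam('wrist')
u=c['pixels'][250:315,285:370,::-1];cv2.imwrite('pics/z6.png',cv2.resize(u,None,fx=8,fy=8,interpolation=cv2.INTER_NEAREST))
g=c['pixels'][:,318:334].mean((1,2));print(np.round(g[145:165]),np.round(g[262:300]))
for yl in (-.121,-.1245,-.128):
    print(yl,'lip top',proj(c,[.4405,yl,.112]),'lip bottom/sides',proj(c,[.4405,yl,.085]),'ring top front/back',proj(c,[.4405,yl+.0015,.103]),proj(c,[.4405,yl-.0015,.103]))
E
```

```text
[197. 197. 197. 197. 197. 197. 196. 196. 196. 197. 197. 196. 198. 207.
 210. 210. 210. 210. 210. 210.] [142. 142. 142. 142. 142. 140. 136. 134. 131. 129. 128. 128. 127. 117.
  89.  47.  26.  50.  81.  98. 103. 103. 102. 103. 104. 105. 106. 107.
 107. 109. 116. 124. 127. 128. 127. 126. 121. 111.]
-0.121 lip top [325.5782 281.8491] lip bottom/sides [325.5035 269.6679] ring top front/back [325.4486 275.8082] [325.6549 279.3045]
-0.1245 lip top [325.8248 286.0163] lip bottom/sides [325.7307 273.5415] ring top front/back [325.6892 279.8852] [325.894  283.3572]
-0.128 lip top [326.0697 290.1534] lip bottom/sides [325.9564 277.39  ] ring top front/back [325.928  283.9339] [326.1314 287.3816]
```

View pics/z6.png

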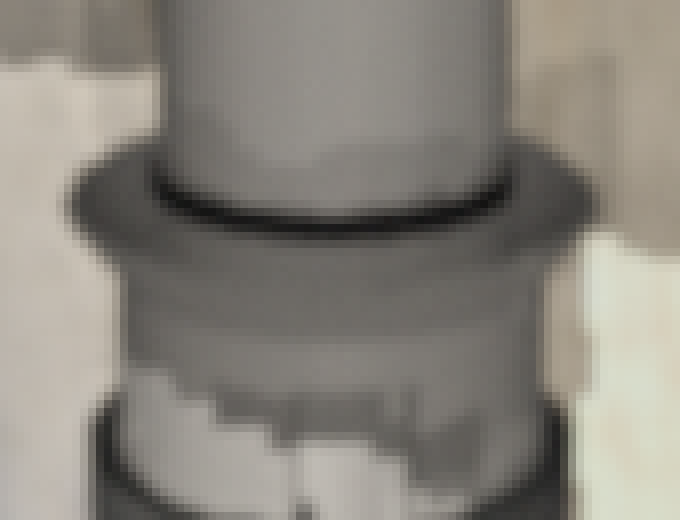

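At mid-height the ring's ends (v≈270.6) sit about 4 px before the lip's widest points (v≈275). The ring is therefore about 4 mm short, so I'll regrasp and nudge it in by 4 mm.

>>> jog_arm:
  increments:
    - [[0,0,0.1,0,0,0,0],[0,0,0.16,0,0,0,0],[0,0,0.16,0,0,0,0],[0,0,0.16,0,0,0,0],[0,0,0.12,0,0,0,0],[0,0,0,0,0,0,0],[0,0,0,0,0,0,255],[0,0,0,0,0,0,255],[0,0,0,0,0,0,255],[0,0,0,0,0,0,255],[0,0,0,0,0,0,255],[0,0,0,0,0,0,255],[0,0,0,0,0,0,255]]
  force: 60

```text
clock: 18.7
tcp_pos: [0.4438, -0.0821, 0.0703]
orientation: [0.002, 0.727, 0.687, 0.001]
wrist_force: [-0.6, 0.8, 4.7]
finger_gap: 0.0358
grip_force: 59.2
```

>>> jog_arm:
  increments:
    - [[-0.008,0,0,0,0,0,255],[-0.008,0,0,0,0,0,255],[0,0,0,0,0,0,255],[0,0,0,0,0,0,255],[0,0,0,0,0,0,150],[0,0,0,0,0,0,100],[0,0,0,0,0,0,0],[0,0,0,0,0,0,0],[0,0,0,0,0,0,0],[0,0,-0.05,0,0,0,0],[0,0,-0.14,0,0,0,0],[0,0,-0.16,0,0,0,0],[0,0,-0.16,0,0,0,0],[0,0,-0.14,0,0,0,0],[0,0,-0.05,0,0,0,0],[0,0,0,0,0,0,0],[0,0,0,0,0,0,0]]

```text
clock: 20.4
tcp_pos: [0.442, -0.0856, 0.2429]
orientation: [-0.0, 0.727, 0.687, -0.0]
wrist_force: [-0.2, -0.7, 0.7]
finger_gap: 0.0855
grip_force: 0.0
```

```bash
python3 - <<'E'
from h import *
np.set_printoptions(precision=4,suppress=True)
c=cam('wrist');save(c,'w7')
for t,z in [('sleeve_lip',.085),('ear_gap',.138),('spacer_top',.164)]:
    print(t,[(np.round(d['uv'],1),round(d['conf'],2),atz(c,d['uv'],z)) for d in spotter.landmark_of(t,'wrist')[:3]])
for d in spotter.cut_out('spacer','wrist')[:3]:
    m=d['region'];v,u=np.where(m);print(d['uv'],d['conf'],u.min(),u.max(),v.min(),v.max())
u=c['pixels'][245:420,285:370,::-1];cv2.imwrite('pics/z7.png',cv2.resize(u,(291,600),interpolation=cv2.INTER_NEAREST))
z=c['pixels'][250:315,285:370,::-1];z=cv2.resize(z,(508,390),interpolation=cv2.INTER_NEAREST);b=np.zeros((600,508,3),np.uint8);b[:390]=z
cv2.imwrite('pics/z7.png',np.hstack([cv2.imread('pics/z7.png'),b]))
g=c['pixels'][:,318:334].mean((1,2));print(np.round(g[262:300]))
E
```

```text
sleeve_lip [(array([322.4, 267.6]), 0.91, array([ 0.4382, -0.1235,  0.085 ])), (array([323.9, 265.1]), 0.51, array([ 0.4396, -0.1213,  0.085 ]))]
ear_gap [(array([327.5, 364.6]), 0.62, array([ 0.4389, -0.1825,  0.138 ]))]
spacer_top [(array([325.9, 386.8]), 0.96, array([ 0.4376, -0.1828,  0.164 ])), (array([429., 317.]), 0.9, array([ 0.5077, -0.1328,  0.164 ]))]
[423.0, 311.9] 0.86 410 439 287 336
[327.0, 366.1] 0.83 313 339 320 414
[448.3, 395.3] 0.5 446 453 387 402
[142. 142. 142. 142. 142. 139. 135. 133. 128. 116.  97.  71.  38.  25.
  50.  81.  98. 103. 105. 106. 107. 108. 107. 106. 110. 118. 125. 128.
 127. 128. 126. 120. 111. 104. 102. 101. 100. 100.]
```

View pics/z7.png

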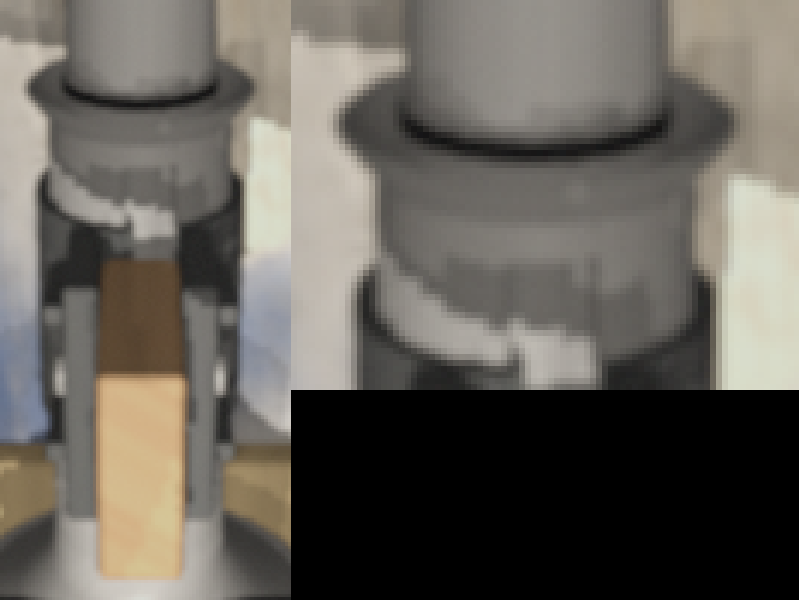

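```bash
python3 - <<'E'
from h import *
np.set_printoptions(precision=4,suppress=True)
import os
c=cam('wrist');b=cv2.imread('pics/wrist6.png').astype(float);a=c['pixels'][:,:,::-1].astype(float)
ga=a[:,318:334].mean((1,2));gb=b[:,318:334].mean((1,2))
print('before',np.round(gb[150:166]));print('now',np.round(ga[150:166]))
for yr in (-.030,-.027,-.024): print(yr,proj(c,[.446,yr,.102]),proj(c,[.446,yr,.064]))
# side columns near silhouette: ring darkness
for cu in (306,308,310,342,344,346): print(cu,np.round(b[262:285,cu].mean(1)).astype(int),np.round(a[258:281,cu].mean(1)).astype(int))
E
```

```text
before [196. 196. 196. 197. 196. 192. 190. 204. 211. 211. 210. 210. 210. 210.
 210. 210.]
now [197. 197. 196. 199. 205. 210. 210. 210. 210. 210. 210. 210. 210. 210.
 210. 210.]
-0.03 [326.5643 155.7417] [326.3635 152.9463]
-0.027 [326.3402 151.5706] [326.1651 149.2571]
-0.024 [326.1148 147.3787] [325.9657 145.5519]
306 [97 93 92 91 91 93 90 89 85 79 63 41 21 30 54 70 79 81 80 81 85 90 95] [93 94 93 90 88 86 83 84 79 78 73 68 53 31 21 35 57 72 78 79 85 93 96]
308 [109 103 103 104 105 104 104 104 103  99  92  71  42  23  37  64  84  87
  88  88  89  93  97] [109 108 109 108 107 104 102 100  97  93  88  86  80  64  39  23  40  65
  80  86  87  93  97]
310 [117 112 112 110 109 109 108 110 110 110 106  91  64  33  25  48  76  90
  91  91  92  95  98] [117 117 118 116 117 113 108 107 107 106 100  95  89  79  57  28  28  49
  74  87  91  95  98]
342 [121 121 120 121 119 119 114 110 108 107 102  82  50  21  31  60  80  88
  88  88  90  94  99] [123 122 124 122 122 123 122 121 118 113 106 100  91  80  58  28  25  46
  72  87  91  94  99]
344 [112 112 111 111 111 108 102 100  97  88  73  48  24  27  51  73  81  83
  84  84  85  94  98] [117 117 116 118 118 116 116 117 115 110 102  91  79  64  40  24  40  66
  82  87  90  94  98]
346 [100  99  99  98  96  93  85  79  70  57  37  23  31  50  69  77  77  75
  74  76  84  93  96] [105 104 104 105 106 104 104 101  96  91  83  73  56  31  20  34  56  72
  78  81  86  92  98]
```

The ring now touches the lip line: the ring's ends at axis height come out 1–2 mm from the lip plane, and the rear end of the pipe agrees. The spacer top is at (326,387), so I'll take the spacer next.

```bash
python3 plan.py .4380 -.1825 .22 86.8 3 60
```

```text
p [ 0.4417 -0.0854  0.2425] yaw 86.76 dp mm [ -3.7 -97.1 -22.5] rotdeg [-0.11 -0.03 -0.04]
(3, 'x', [-0.1295, 0.0024, 0.03, -0.0002, -0.0001, -0.0001, 60])
```

>>> jog_arm:
  increments:
    - [[-0.1295,0.0024,0.03,0,0,0,60],[-0.1295,0.0024,0.03,0,0,0,60],[-0.1295,0.0024,0.03,0,0,0,60],[0,0,0.08,0,0,0,60],[0,0,0.08,0,0,0,60],[0,0,0.08,0,0,0,60],[0,0,0.06,0,0,0,60],[0,0,0,0,0,0,60],[0,0,0,0,0,0,60]]

```text
clock: 21.6
tcp_pos: [0.4383, -0.1825, 0.1459]
orientation: [-0.0, 0.727, 0.687, -0.0]
wrist_force: [-0.2, -0.8, 1.3]
finger_gap: 0.0653
grip_force: 0.0
```

```bash
python3 - <<'E'
from h import *
np.set_printoptions(precision=4,suppress=True)
s=env.get_state();print(s['clock'],s['tcp_pos'],s['wrist_force'],s['finger_gap'])
c=cam('wrist');save(c,'w8')
M=np.array(c['mount'])
for t,z in [('spacer_top',.164),('ear_gap',.138)]:
    print(t,[(np.round(d['uv'],1),round(d['conf'],2),atz(c,d['uv'],z)) for d in spotter.landmark_of(t,'wrist')[:3]])
E
```

```text
21.6 [ 0.4383 -0.1825  0.1459] [-0.1793 -0.7862  1.3144] 0.06525721767564843
spacer_top [(array([320.3, 336.6]), 0.85, array([ 0.4367, -0.1831,  0.164 ])), (array([471.5, 259.6]), 0.83, array([ 0.4916, -0.1559,  0.164 ]))]
ear_gap []
```

View pics/w8.png

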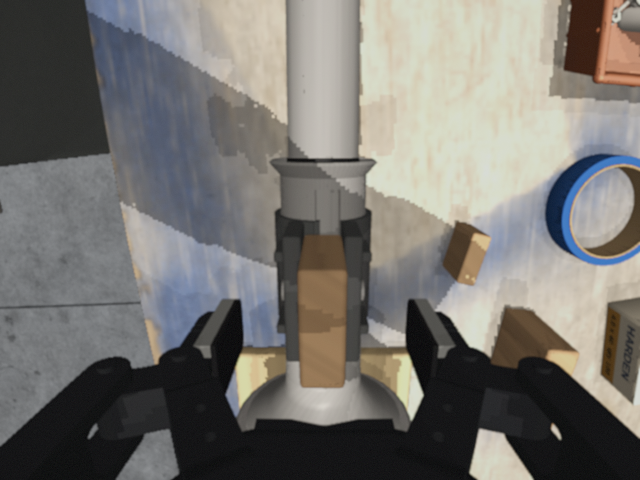

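The ring line at (323,160) coincides with the lip seen from right above. The spacer at (323,310) is centred between the fingers. Now I'll close on it.

>>> jog_arm:
  increments:
    - [[0,0,0.015,0,0,0,60],[0,0,0,0,0,0,255],[0,0,0,0,0,0,255],[0,0,0,0,0,0,255],[0,0,0,0,0,0,255],[0,0,0,0,0,0,255],[0,0,0,0,0,0,255],[0,0,0,0,0,0,255],[0,0,0,0,0,0,255]]
  force: 100

```text
clock: 22.65
tcp_pos: [0.438, -0.1827, 0.1428]
orientation: [-0.0, 0.727, 0.687, -0.0]
wrist_force: [-3.8, 1.3, 5.0]
finger_gap: 0.0161
grip_force: 98.1
```

>>> jog_arm:
  increments:
    - [[0,0,-0.02,0,0,0,255],[0,0,-0.03,0,0,0,255],[0,0,-0.04,0,0,0,255],[0,0,-0.05,0,0,0,255],[0,0,-0.06,0,0,0,255],[0,0,-0.06,0,0,0,255],[0,0,-0.06,0,0,0,255],[0,0,-0.06,0,0,0,255],[0,0,0,0,0,0,255],[0,0,0,0,0,0,255]]

```text
clock: 23.65
tcp_pos: [0.439, -0.1829, 0.2382]
orientation: [0.001, 0.727, 0.687, 0.0]
wrist_force: [0.2, 0.4, -0.1]
finger_gap: 0.0155
grip_force: 99.2
```

```bash
python3 - <<'E'
from h import *
np.set_printoptions(precision=4,suppress=True)
s=env.get_state();print(s['tcp_pos'],s['finger_gap'],s['wrist_force'])
c=cam('wrist');save(c,'w9')
c=cam('top')
for d in spotter.cut_out('basket','top')[:1]:
    m=d['region'].astype(np.uint8);(x,y),wh,a=cv2.minAreaRect(cv2.findNonZero(m));print((x,y),wh,a,[atz(c,p,.077)[:2] for p in cv2.boxPoints(((x,y),wh,a))])
print([(d['uv'],atz(c,d['uv'],0)) for d in spotter.landmark_of('basket','top')[:1]])
E
```

```text
[ 0.439  -0.1829  0.2382] 0.015513591543810532 [ 0.1981  0.3947 -0.1401]
(305.5158996582031, 201.65374755859375) (92.23387908935547, 52.72792434692383) 1.527525544166565 [array([0.6104, 0.1058]), array([0.7259, 0.1004]), array([ 0.7109, -0.0957]), array([ 0.596 , -0.0855])]
[([308.2, 208.0], array([0.6677, 0.0019, 0.    ]))]
```

View pics/w9.png

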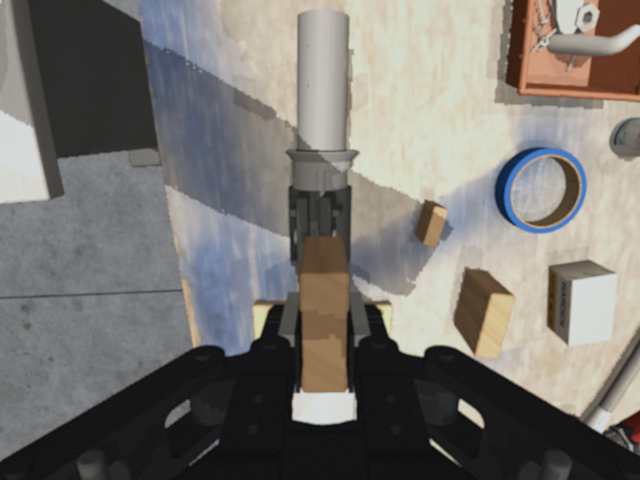

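The spacer is out and held, and the clamp ears have closed. I've now viewed more pictures than the limit of 10, so I'll work from numbers only.

```bash
python3 plan.py .684 .035 .19 86 9 255
```

```text
p [ 0.4381 -0.1824  0.2366] yaw 86.76 dp mm [245.9 217.4 -46.6] rotdeg [-0.07 -0.03  0.76]
(9, 'x', [0.1026, 0.1037, 0.0207, -0.0, -0.0, 0.0005, 255])
```

>>> jog_arm:
  increments:
    - [[0.1026,0.1037,0.0207,0,0,0.0005,255],[0.1026,0.1037,0.0207,0,0,0.0005,255],[0.1026,0.1037,0.0207,0,0,0.0005,255],[0.1026,0.1037,0.0207,0,0,0.0005,255],[0.1026,0.1037,0.0207,0,0,0.0005,255],[0.1026,0.1037,0.0207,0,0,0.0005,255],[0.1026,0.1037,0.0207,0,0,0.0005,255],[0.1026,0.1037,0.0207,0,0,0.0005,255],[0.1026,0.1037,0.0207,0,0,0.0005,255],[0,0,0,0,0,0,255],[0,0,0,0,0,0,255]]

```text
clock: 24.95
tcp_pos: [0.6854, 0.0337, 0.1888]
orientation: [-0.001, 0.731, 0.682, -0.001]
wrist_force: [-0.6, -0.4, -0.5]
finger_gap: 0.0159
grip_force: 99.2
```

```bash
python3 - <<'E'
from h import *
np.set_printoptions(precision=4,suppress=True)
s=env.get_state();print(s['tcp_pos'],s['finger_gap'],s['wrist_force'])
c=cam('wrist');print([(d['uv'],d['conf'],atz(c,d['uv'],0)) for d in spotter.landmark_of('basket','wrist')[:1]])
for d in spotter.cut_out('basket','wrist')[:1]:
    m=d['region'].astype(np.uint8);v,u=np.where(m);print(u.min(),u.max(),v.min(),v.max());print([atz(c,(np.flatnonzero(m[r])[[0,-1]][k],r),.077)[:2] for r in (np.percentile(v,[20,50,80]).astype(int)) for k in (0,1)])
c=cam('top')
for t in ['pipe_ring','sleeve_lip']: print(t,[(np.round(d['uv']),round(d['conf'],2),atz(c,d['uv'],.085)) for d in spotter.landmark_of(t,'top')[:2]])
E
```

```text
[0.6854 0.0337 0.1888] 0.01594312506530862 [-0.5999 -0.4335 -0.4921]
[([308.3, 247.1], 0.96, array([0.6683, 0.0053, 0.    ]))]
220 382 137 353
[array([0.6212, 0.0889]), array([0.7261, 0.0815]), array([0.6176, 0.0585]), array([0.7245, 0.0512]), array([0.6156, 0.0192]), array([0.7206, 0.0121])]
pipe_ring [(array([373., 304.]), 0.85, array([ 0.44  , -0.1192,  0.085 ]))]
sleeve_lip [(array([376., 305.]), 0.88, array([ 0.4381, -0.126 ,  0.085 ]))]
```

>>> jog_arm:
  increments:
    - [[0,-0.012,0.1,0,0,0,255],[0,0,0.12,0,0,0,255],[0,0,0.12,0,0,0,255],[0,0,0.08,0,0,0,255],[0,0,0.05,0,0,0,255],[0,0,0.03,0,0,0,255],[0,0,0,0,0,0,255]]

```text
clock: 25.95
tcp_pos: [0.6826, 0.033, 0.0654]
orientation: [-0.0, 0.732, 0.682, -0.0]
wrist_force: [-0.8, -0.5, -0.9]
finger_gap: 0.0154
grip_force: 99.3
```

>>> jog_arm:
  increments:
    - [[0,0,0.03,0,0,0,255],[0,0,0.02,0,0,0,255],[0,0,0,0,0,0,180],[0,0,0,0,0,0,170],[0,0,0,0,0,0,165],[0,0,0,0,0,0,165],[0,0,0,0,0,0,165],[0,0,-0.04,0,0,0,165],[0,0,-0.1,0,0,0,165],[0,0,-0.15,0,0,0,165],[0,0,-0.15,0,0,0,165],[0,0,-0.15,0,0,0,165],[0,0,0,0,0,0,165],[0,0,0,0,0,0,165]]

```text
clock: 27.35
tcp_pos: [0.6838, 0.0333, 0.203]
orientation: [0.001, 0.732, 0.682, 0.001]
wrist_force: [-0.4, 0.9, 0.5]
finger_gap: 0.0302
grip_force: 0.0
```

```bash
python3 - <<'E'
from h import *
np.set_printoptions(precision=4,suppress=True)
s=env.get_state();print(s['clock'],s['tcp_pos'],s['finger_gap'],s['wrist_force'])
for n in ['wrist','top','scene']:
    c=cam(n);save(c,n+'10')
    print(n,'basket',[(np.round(d['uv']),round(d['conf'],2),atz(c,d['uv'],0)) for d in spotter.landmark_of('basket',n)[:1]])
    for d in spotter.cut_out('spacer',n)[:4]:
        v,u=np.where(d['region']);print(n,np.round(d['uv']),round(d['conf'],2),u.min(),u.max(),v.min(),v.max(),[atz(c,d['uv'],z)[:2] for z in (.01,.055)])
    for t in ['pipe_ring','sleeve_lip']: print(n,t,[(np.round(d['uv']),round(d['conf'],2),atz(c,d['uv'],.085)) for d in spotter.landmark_of(t,n)[:1]])
E
```

```text
27.35 [0.6838 0.0333 0.203 ] 0.030213442413702222 [-0.4022  0.8598  0.4737]
wrist basket [(array([307., 242.]), 0.6, array([0.6665, 0.0055, 0.    ]))]
wrist [310. 392.] 0.68 270 350 370 423 [array([ 0.6555, -0.157 ]), array([ 0.6599, -0.1218])]
wrist [202. 442.] 0.58 198 208 425 456 [array([ 0.528 , -0.2172]), array([ 0.5495, -0.174 ])]
wrist pipe_ring [(array([ 65., 423.]), 0.94, array([ 0.4421, -0.121 ,  0.085 ]))]
wrist sleeve_lip []
top basket [(array([306., 210.]), 0.7, array([0.6621, 0.0067, 0.    ]))]
top [404. 258.] 0.73 394 414 251 262 [array([ 0.5402, -0.2041]), array([ 0.5331, -0.1954])]
top [442. 231.] 0.72 426 464 221 240 [array([ 0.5969, -0.2925]), array([ 0.5872, -0.2799])]
top [363. 160.] 0.69 354 374 147 178 [array([ 0.7724, -0.1288]), array([ 0.7549, -0.1235])]
top pipe_ring [(array([372., 304.]), 0.96, array([ 0.4394, -0.1181,  0.085 ]))]
top sleeve_lip [(array([377., 304.]), 0.67, array([ 0.4394, -0.1269,  0.085 ]))]
scene basket [(array([293., 257.]), 0.67, array([0.6665, 0.0203, 0.    ]))]
scene [286. 247.] 0.79 274 293 235 252 [array([0.6985, 0.0239]), array([0.6576, 0.0448])]
scene pipe_ring []
scene sleeve_lip []
```

```bash
python3 - <<'E'
from h import *
np.set_printoptions(precision=4,suppress=True,linewidth=160)
c=cam('wrist');M=np.array(c['mount'])
for f,p,r0,r1 in [('w8',[.4383,-.1825,.1459],145,180),('w9',[.4385,-.1827,.2375],138,172)]:
    T=np.eye(4);T[:3,:3]=rot([0,.727,.687,0]);T[:3,3]=p;W=T@M;c['P'],c['R']=W[:3,3],W[:3,:3]
    im=cv2.imread('pics/'+f+'.png').astype(float);g=im.mean(2)
    mid=g[r0:r1,316:330].mean(1);k=r0+int(mid.argmin());print(f,np.round(mid).astype(int),'dark row',k,'ring y at z=.102/.104',atz(c,(323,k),.102)[1],atz(c,(323,k),.104)[1])
    sat=im.max(2)-im.min(2)  # metal is grey; background is tinted
    for r in range(r0,r1,2):
        q=np.flatnonzero(sat[r,260:390]<14)+260
        print(r,q.min() if len(q) else 0,q.max() if len(q) else 0,round(atz(c,(323,r),.085)[1],4),end=' | ')
    print()
E
```

```text
w8 [189 189 189 189 189 189 189 189 189 189 189 187 173 123  68  57  58  86 129 151 153 144 132 126 123 119 111 107 105 101  95  91  92 100 112] dark row 160 ring y at z=.102/.104 -0.12330372558325343 -0.12316135341937906
145 288 357 -0.1168 | 147 288 357 -0.1178 | 149 288 357 -0.1188 | 151 288 357 -0.1199 | 153 288 357 -0.1209 | 155 288 357 -0.1219 | 157 260 358 -0.123 | 159 260 371 -0.124 | 161 260 375 -0.125 | 163 260 375 -0.1261 | 165 260 373 -0.1271 | 167 260 371 -0.1282 | 169 260 369 -0.1292 | 171 260 368 -0.1303 | 173 260 366 -0.1313 | 175 260 365 -0.1324 | 177 280 365 -0.1334 | 179 280 368 -0.1345 | 
w9 [189 189 189 189 189 189 189 189 189 189 188 170 125 104 135 143 132 126 123 117 114 111 104  99 104 114 118 117 117 117 117 115 112 111] dark row 161 ring y at z=.102/.104 -0.1307349377901446 -0.13058746341782906
138 260 344 -0.1149 | 140 260 344 -0.1163 | 142 260 344 -0.1178 | 144 260 344 -0.1193 | 146 260 344 -0.1208 | 148 260 344 -0.1223 | 150 260 354 -0.1237 | 152 260 357 -0.1252 | 154 260 355 -0.1267 | 156 260 354 -0.1282 | 158 260 352 -0.1297 | 160 260 350 -0.1312 | 162 260 350 -0.1327 | 164 260 350 -0.1343 | 166 260 350 -0.1358 | 168 260 347 -0.1373 | 170 260 346 -0.1388 |
```

```bash
python3 - <<'E'
from h import *
np.set_printoptions(precision=1,suppress=True)
c=cam('scene')
for x in (.674,.692):
  for y in (.008,.058): print([proj(c,[x,y,z]) for z in (.004,.058)])
for d in spotter.cut_out('spacer','scene')[:2]:
    v,u=np.where(d['region']);print(d['conf'],u.min(),u.max(),v.min(),v.max(),d['region'].sum(),c['pixels'][d['region']].mean(0))
    if d['conf']>.5:
        top=(u[v==v.min()].mean(),v.min());print([atz(c,top,z).round(3) for z in (.02,.04,.058)])
E
```

```text
[array([295.9, 252. ]), array([295.7, 236.5])]
[array([278.5, 258.9]), array([277.8, 243.5])]
[array([292.5, 247.7]), array([292.2, 232.3])]
[array([275.2, 254.5]), array([274.4, 239.1])]
0.65 274 294 235 252 283 [125.4  95.3  56.1]
[array([ 0.7, -0. ,  0. ]), array([0.7, 0. , 0. ]), array([0.7, 0. , 0.1])]
```

```bash
python3 -c "
from h import *
print(ticket.hand_in())"
```

```text
the job is handed in; nothing more can be done
None
```

The job is handed in but no verdict came back: by my last measurements the pipe ring is about 2 mm from the lip, the clamp looks shut on the pipe and the spacer stands in the basket. I viewed 13 pictures, over the limit of 10.

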